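Secure a microtube rack on the orbital shaker

TASK

Secure the microtube rack on the orbital shaker's platform: with a fingertip push the sliding angle bracket up against the rack until the rack sits square and tight between the bracket and the fixed fence, then turn the bracket's wing screw clockwise with repeated fingertip strokes against its wings until it is fully home, finger-tight. Do it all by pushing: do not grip the wing screw, do not lift or tip the rack, and leave the flasks and everything else on the bench as they are.

Things in the scene. Friction and masses are not known exactly. Their poses are not given: they have to be found in the camera images.
- shaker: Orbital shaker, white, 300 x 340 mm, fixed to the bench; its place and yaw vary. Origin: centre of its underside, on the bench. x runs from the control console (robot side) to the rear, y left, z up. Aluminium platform 300 x 300 mm, centred on the origin, top at z = 125 mm. In order along y on it: fixed fence, rack, sliding bracket, wing screw (axis at x = 0, y = +86 mm, fixed in place).
- fence_face (a point): Middle of the fixed steel fence's inner face, at x = 0, y = -57 mm in the shaker's frame, 20 mm above the platform; axes as the shaker's. The fence is an upright angle, 130 mm long in x and 40 mm high; the rack belongs flat against its +y side.
- bracket (a joint): Travel in m of the sliding steel angle bracket: 0 = fully back, growing as it slides along the shaker's -y towards rack and fence; stop at 0.046. It bears on the rack at 0.040 once the rack is flat against the fence. It slides with about 3 N of friction (a little more when pushing the rack) and stays where it is left, but a push can still shift it after the screw is tight.
- bracket_face (a point): Centre of the outer face (wing screw side) of the bracket's upright wall, 20 mm above the platform, axes as the shaker's; in its frame x = 0, y = 52 mm minus the travel. Wall 130 mm long in x, 40 mm high, 3 mm thick. The slotted foot, 50 mm wide, 3 mm thick, runs 94 mm in +y from this face, under the wing screw. The face may be pushed anywhere; its +x half beside the foot is clear.
- wing_screw (a joint): Turning in rad of the wing screw (M10, moulded black plastic head, steel washer): grows clockwise seen from above (tightening); seated against a firm stop at 7.0. It starts about 3.4 to 6.7 rad short of that. At 0 the wings lie along the shaker's x; at value q they lie at angle -q from it (counter-clockwise positive). Friction about 0.03 N m; it stays where it is left.
- screw_top (a point): On the wing screw's vertical axis, at the height of the wing tops: 33.5 mm above the platform when home, 1.5 mm higher for each turn short. Two opposite upright wings, 54 mm across the tips, 5 mm thick; their ears reach 17 mm down from this height, at radii from 10 to 27 mm. The hub, 20 mm wide, ends 16.5 mm below. Its axes turn with the wings, x along them.
- rack: Microtube rack, grey plastic, 126 mm (its x) by 66 mm (its y), body 28 mm high, closed tubes up to 42 mm; 0.2 to 0.4 kg; loose on the platform between fence and bracket, slightly askew at the start. Origin: centre of its underside.
- rack_center (a point): Centre of the rack's body, 14 mm above its underside, axes as the rack's. With the rack flat against the fence it lies at y = -24 mm in the shaker's frame.
- flask_a_center (a point): Conical glass flask with a white cap, 65 mm across the foot, cap 33 mm across, 112 mm high; stands loose in a spring clamp (76 mm across) at x = -96, y = +104 mm in the shaker's frame, beside the wing screw on the robot's side. Point: on its axis, 50 mm above its foot. Bystander.
- flask_b_center (a point): A second such flask and clamp behind the fence, at x = +106, y = -108 mm in the shaker's frame. Point: on its axis, 50 mm above its foot. Bystander.
- tube_rack: White rack with tall capped tubes, 200 x 90 mm, 103 mm high, on the bench to the left. Origin: centre of its underside. Bystander.
- reagent: Amber bottle, 64 mm across, 130 mm high, on the bench to the left. Origin: centre of its underside. Bystander.
- beaker: Clear beaker, 68 mm across, 90 mm high, on the bench to the right. Origin: centre of its underside. Bystander.
- timer: Flat white lab timer, 70 x 70 x 16 mm, on the bench to the right. Origin: centre of its underside. Bystander.
- tip_box: Pipette-tip box with clear lid, 122 x 82 x 67 mm, on the bench to the right. Origin: centre of its underside. Bystander.

How it is judged:
On the way, in this order (a step that is already met when the one before it is completed fails the run):
1. the bracket has been pushed snug: the rack is square and tight between bracket and fence (value of joint bracket above 0.0375 m and y of rack_center in the frame of shaker below -0.0215 m and angle between the x axis of rack_center and the x axis of shaker, either way round below 0.035 rad), for 0.2 s.
2. the wing screw has been run fully home (all of step 1 and value of joint wing_screw above 6.8 rad), for 0.2 s.
At the end, for the whole second after the job is handed in: The rack stands flat on the platform, at rest, within 2.5 mm of the fence and within 2 degrees of square to it; the bracket is within 2.5 mm of bearing on it (travel over 37.5 mm), and the wing screw is within 0.2 rad (11 degrees) of its firm stop (value over 6.8) (all of step 2 and linear speed of rack below 0.01 m/s and angle between rack_center's own z axis and vertical below 0.05 rad and z of rack_center in the frame of shaker below 0.143 m); the robot touches nothing.
It fails at once if the rack is lifted off the platform (z of rack_center in the frame of shaker above 0.149 m).
It fails at once if the rack is tipped (angle between rack_center's own z axis and vertical above 0.2 rad).
It fails at once if the wing screw is gripped or forced: more than 35 N of finger contact on it (contact force between the fingers and wing_screw above 35 N).
It fails at once if a flask or anything else on the bench is moved by more than 15 mm (distance of any of flask_a_center, flask_b_center, tube_rack, reagent, beaker, timer, tip_box from where it was at the start of the episode above 0.015 m).
It also fails if it takes over 56 s, if anything falls off the work surface, if the arm or the gripper's body presses on something with over 40 N, if the wrist force passes 120 N, or if a joint passes its speed limit or range.

ROBOT

A 6-joint arm with a two-finger parallel gripper is mounted at the origin on the work surface. World frame = base frame: x ahead of the robot, y to its left, z up, the work surface at z = 0. Lengths are in m, angles in rad, forces in N, time in s.
With the tool pointing down it reaches from about 0.35 to 0.875 m from the base axis. Payload 4.2 kg.
Tool frame: the origin (TCP) lies midway between the tips of the shut fingers; the grasp point (between the pads) lies ctrl.pinch_z behind it (ctrl.pinch_z is the distance from the TCP to the grasp point, in m); z points along the fingers, y is the direction in which the jaws open and shut (so a half turn about z gives the same grasp; the last joint's range is limited). The gripper opens to 85 mm and grips with 20 to 120 N. Pads are 22 mm wide; open, the fingers measure 114 mm over their backs; the gripper's body (76 mm by 85 mm) begins 54 mm behind the grasp point. The pads swing forward as they close: fully open they stand 13 mm farther back than shut.
Start: joints at [-1.057, 0.385, 0.008, 0, -1.194, -0.259], TCP at [0.158, -0.605, 0.198] pointing down, gripper open.
Joint ranges: [-3.14, 3.14], [-1.21, 2.06], [-1.07, 1.41], [-3.16, 2.05], [-2.99, -0.16], [-3.1, 3.1]. Speed limits (rad/s): [2.79, 2.79, 3.14, 3.14, 3.14, 3.14].

INTERFACE

Orientations are given as a rotation vector (axis times angle).
In Python, from bench import ctrl gives the robot as it stands.
- The arm moves only by the shell command python3 -m jog 'ROWS' [OPENING]. ROWS is text: rows parted by semicolons, each of 4 numbers parted by spaces: the shift along the tool's x, y, z in mm, then the turn about the tool's z in degrees. In form: x y z yaw; .... A call has 1 to 5 rows; each row shifts and turns the commanded pose from where the row before left it, along the tool's axes as they then stand; what a row does not reach is not made up. A row lasts 1/10 s, in which the tool goes at most 50 mm and 8.59 degrees, less where a joint would pass 70% of its speed; a pose out of reach is approached as far as the arm can. A call is refused whole if a number of a shift passes 50 or a number of a turn 8.59, either way. A call with a gripper value outside its range is refused whole. OPENING is the finger opening in mm, from 0 to 85.4, set as the call begins (- or left out, the last holds). The fingers move at their own pace and stop on an object; the grip force is fixed at half the most. Time passes only in rows, so rows that do not move let the fingers close. It gives the time, the measured TCP pose, the force and the opening at its end, in the units of the state.
- ctrl.get_state(): the state, without advancing time (a new reading comes with each control period).
- ctrl.capture(name): name is "side" or "top"; returns the picture (400x640x3 uint8, red, green, blue); there is no depth.
- ctrl.get_calibration(name): a dict with "fx", "fy", "cx", "cy" (pixels), "view" (4x4, takes a point from world to camera coordinates). Camera axes: x right, y up, looking along -z (the intrinsics and any distortion apply to the point x, -y, -z); pixel columns grow to the right and rows downward; lengths in m; the calibration is good to about 2 mm. A picture is of the moment at which its call begins. get_calibration takes no time and is no camera call.
- ctrl.hand_in(): hands the job in, once; it reports no verdict.
The state is a dict: "time_s": time; "q": joint angles; "joint_velocities": joint speeds; "effort": joint torques, N m; "position": TCP position; "orientation": TCP orientation; "wrist_force": force on the tool from outside, world axes, zero at the start; "ft_torque": the same for the moment, N m; "finger_gap": finger opening in m.
Only numpy, scipy, OpenCV 4.12 (cv2) and the standard library are available. Lean on these libraries where they do the work, as an engineer would, in place of code of your own. Each camera call takes 0.05 s, during which the arm holds its last target. There are 200 camera calls.

## Working session

There is one attempt and no reset: what is moved stays moved. The work goes in short steps, Python scripts to look and compute and a shell command to move; the robot and the scene stay as the last step left them, time stands still between calls to the robot, and variables do not carry over. Pictures are saved under pics/ and viewed, about 8 in all and at most 12, crops included, and the job is handed in when it is done.

```bash
ls; mkdir -p pics
python3 - <<'E'
from bench import ctrl
import cv2
s=ctrl.get_state(); print({k:s[k] for k in('time_s','position','orientation','wrist_force','finger_gap')}, ctrl.pinch_z)
for n in("side","top"):
    im=ctrl.capture(n); cv2.imwrite(f'pics/{n}0.png',im[...,::-1]); c=ctrl.get_calibration(n); print(n,c)
E
```

```text
pics
{'time_s': 0.0, 'position': array([ 0.15738402, -0.60417543,  0.19643571]), 'orientation': array([ 0.39883899, -3.11578876, -0.00336805]), 'wrist_force': array([ 0.86447542, -0.02830781, -0.17554333]), 'finger_gap': 0.08545567528583635} 0.0187
side {'fx': 460.01488189272925, 'fy': 460.01488189272925, 'cx': 316.14182464764525, 'cy': 201.5513353433922, 'view': array([[-0.98400102, -0.17725395, -0.01797296,  0.57910626],
       [ 0.08646767, -0.56333057,  0.8216946 , -0.17851545],
       [-0.15577333,  0.80699424,  0.56964459, -1.555755  ],
       [ 0.        ,  0.        ,  0.        ,  1.        ]])}
top {'fx': 475.13222513552944, 'fy': 475.13222513552944, 'cx': 317.0078700984229, 'cy': 194.8098675436995, 'view': array([[-7.72226249e-03, -9.99970139e-01, -2.97219829e-04,
        -1.45419546e-03],
       [ 9.79350540e-01, -7.62307563e-03,  2.02025763e-01,
        -5.84925470e-01],
       [-2.02021996e-01,  1.26901357e-03,  9.79380162e-01,
        -1.29704802e+00],
       [ 0.00000000e+00,  0.00000000e+00,  0.00000000e+00,
         1.00000000e+00]])}
```

View pics/side0.png

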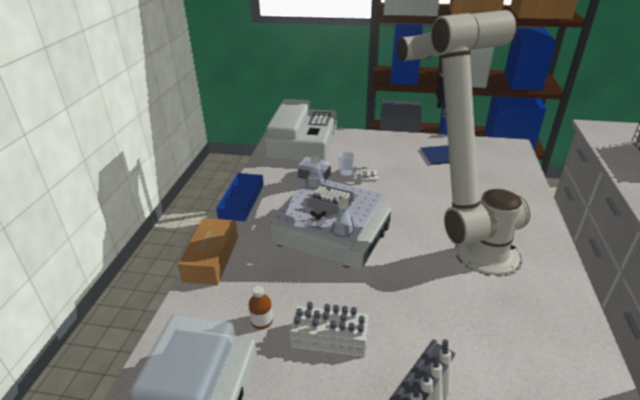

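View pics/top0.png

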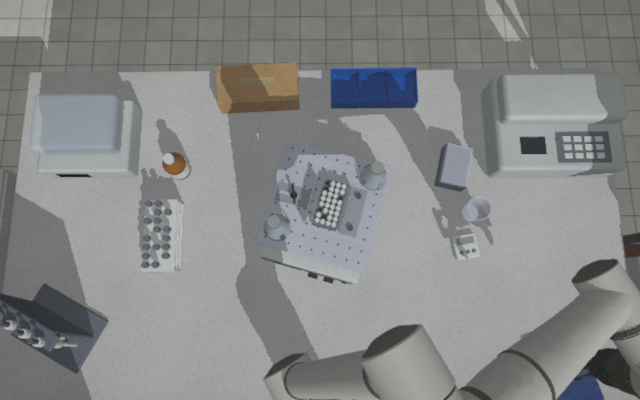

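The side picture shows the shaker at about (335,215), the wing screw near (318,215) and a flask on each side. In the top picture, the shaker is at about (325,208), the wing screw at (293,192), and the flasks at (275,226) and (373,175). I'll enlarge the shaker in both.

Run:
```python
import cv2,numpy as np
a=cv2.imread('pics/top0.png')[135:290,250:400]; b=cv2.imread('pics/side0.png')[155:270,265:400]
a=cv2.resize(a,(580,600),interpolation=cv2.INTER_CUBIC); cv2.imwrite('pics/topc.png',a)
b=cv2.resize(b,None,fx=5,fy=5,interpolation=cv2.INTER_CUBIC); cv2.imwrite('pics/sidec.png',b)
```

```text
(no output)
```

View pics/topc.png

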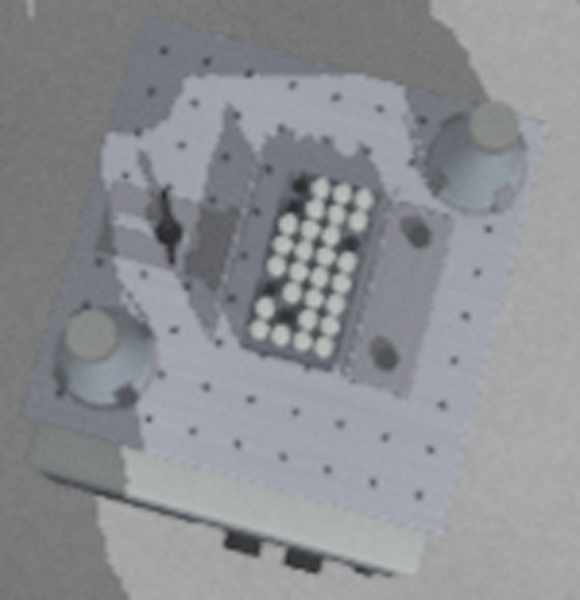

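View pics/sidec.png

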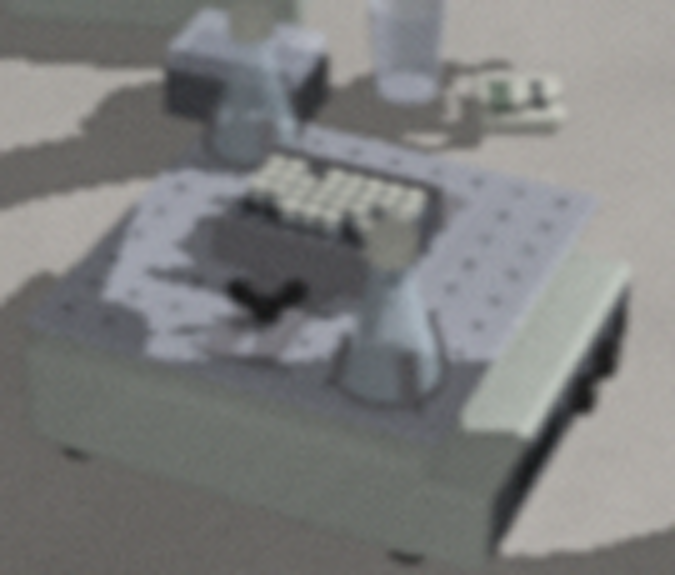

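The top crop shows the platform corners at crop pixels (145,22), (545,122), (440,530) and (25,412). The screw hub is at (168,232), with its wings nearly vertical in the image, and the rack is askew. In the side crop, the screw is at (265,305). Next I'll fit the platform pose from its holes and triangulate the screw.

```bash
cat > h.py <<'E'
from bench import ctrl
import numpy as np, cv2
C={n:ctrl.get_calibration(n) for n in("side","top")}
def ray(n,u,v):
    c=C[n]; R=c['view'][:3,:3]; t=c['view'][:3,3]
    d=R.T@np.array([(u-c['cx'])/c['fx'],-(v-c['cy'])/c['fy'],-1.]); return -R.T@t,d/np.linalg.norm(d)
def onz(n,u,v,z):
    o,d=ray(n,u,v); return o+d*(z-o[2])/d[2]
def tri(a,b):
    (o1,d1),(o2,d2)=ray('top',*a),ray('side',*b)
    k=np.linalg.lstsq(np.c_[d1,-d2],o2-o1,rcond=None)[0]; p,q=o1+k[0]*d1,o2+k[1]*d2
    return (p+q)/2,np.linalg.norm(p-q)*1e3
def proj(n,p):
    c=C[n]; q=c['view']@np.r_[p,1]; return np.array([c['cx']+c['fx']*q[0]/-q[2],c['cy']-c['fy']*q[1]/-q[2]])
E
cat > m.py <<'E'
from h import *
np.set_printoptions(precision=4,suppress=True)
T=cv2.imread('pics/top0.png'); S=cv2.imread('pics/side0.png')
tc=np.array([[145,22],[545,122],[440,530],[25,412]])/3.87+[250,135]
P=np.array([onz('top',*p,.125) for p in tc]); print('corners\n',P[:,:2], P.mean(0), [np.linalg.norm(P[i]-P[i-1]) for i in range(4)])
# holes
def holes(n,im,box):
    g=im.min(2).astype(np.float32); big=cv2.resize(g,None,fx=4,fy=4,interpolation=cv2.INTER_CUBIC)
    bh=cv2.morphologyEx(big,cv2.MORPH_CLOSE,np.ones((17,17)))-big
    k,l,st,ce=cv2.connectedComponentsWithStats((bh>22).astype(np.uint8))
    o=[]
    for i in range(1,k):
        if 8<st[i,4]<160 and max(st[i,2:4])<20:
            u,v=(ce[i]+.5)/4-.5
            if box[0]<u<box[1] and box[2]<v<box[3]: o.append((u,v))
    return np.array(o)
from scipy.optimize import least_squares
for n,im,box in(('top',T,(255,392,135,275)),('side',S,(268,390,175,235))):
    H=np.array([onz(n,*p,.125)[:2] for p in holes(n,im,box)])
    best=None
    for pitch in np.arange(.024,.042,.0005):
      for yaw in np.radians(np.arange(-24,-9,1.)):
        R=np.array([[np.cos(yaw),-np.sin(yaw)],[np.sin(yaw),np.cos(yaw)]]); L=H@R
        ph=np.exp(2j*np.pi*L/pitch).mean(0); s=abs(ph).sum()
        if best is None or s>best[0]: best=(s,pitch,yaw,np.angle(ph)/2/np.pi*pitch)
    s,p,y,o=best
    def res(x):
        c,sn=np.cos(x[1]),np.sin(x[1]); L=H@np.array([[c,-sn],[sn,c]])-x[2:]; return (L-x[0]*np.round(L/x[0])).ravel()
    r=least_squares(res,[p,y,*o],loss='soft_l1',f_scale=.002)
    p,y=r.x[:2]; c,sn=np.cos(y),np.sin(y); R=np.array([[c,-sn],[sn,c]])
    L=P.mean(0)[:2]@R-r.x[2:]
    for h in(0,.5):
        print(n,len(H),'score',s,'pitch',p,'yaw',np.degrees(y),'centre if half=',h,R@(r.x[2:]+p*(np.round(L/p-h)+h)), 'rms',np.sqrt(np.median(r.fun**2)))
# screw dark
for n,im,(u0,u1,v0,v1) in(('top',T,(284,304,178,208)),('side',S,(308,330,206,224))):
    g=im[v0:v1,u0:u1].max(2); print(n,(u0,v0)); print(g)
E
python3 m.py
```

```text
corners
 [[ 0.7257  0.075 ]
 [ 0.6492 -0.2094]
 [ 0.3636 -0.127 ]
 [ 0.4459  0.1562]] [ 0.5461 -0.0263  0.125 ] [np.float64(0.2913468715977391), np.float64(0.2945770836786321), np.float64(0.2973463504742241), np.float64(0.29490273257452476)]
top 69 score 1.3571664888926849 pitch 0.03192483345930142 yaw -16.202325622004278 centre if half= 0 [ 0.5472 -0.0244] rms 0.00048301860155092646
top 69 score 1.3571664888926849 pitch 0.03192483345930142 yaw -16.202325622004278 centre if half= 0.5 [ 0.5274 -0.0353] rms 0.00048301860155092646
side 17 score 0.959961830094415 pitch 0.03150224328748743 yaw -17.928650343529895 centre if half= 0 [ 0.5466 -0.0279] rms 0.003760349246769958
side 17 score 0.959961830094415 pitch 0.03150224328748743 yaw -17.928650343529895 centre if half= 0.5 [ 0.5364 -0.0081] rms 0.003760349246769958
top (284, 178)
[[169 166 146 125 125 154 171 172 170 169 170 171 172 171 170 171 174 171
  171 154]
 [168 169 153 125 126 151 169 168 170 169 170 171 171 170 169 172 170 171
  172 154]
 [170 169 163 145 129 135 158 170 171 169 169 170 172 172 169 172 170 171
  172 153]
 [171 17
[... 3278 characters left out ...]
9  24  31  48  62  74  77  78
   77  78  82  92]
 [156 154 149 135 116 100  82  57  33  26  26  30  47  76 102 111 109 103
   90  88  88  90]
 [134 129 120 108  95  91  77  62  41  31  32  38  63  95 115 121 124 116
  113 116 115 109]
 [129 117 106  91  82  76  75  70  60  52  56  66  85 108 123 124 122 126
  136 146 151 153]
 [123 120 111  98  89  84  89  87  77  76  87  98 111 122 123 121 125 142
  153 165 167 166]
 [124 122 118 109 104 107 112 115 106 100 110 115 125 123 119 125 134 150
  163 170 167 168]
 [129 123 122 117 120 131 140 142 127 120 121 126 124 121 122 132 140 150
  157 163 170 172]
 [123 123 123 126 135 148 158 150 129 125 122 121 124 120 127 141 148 142
  146 163 168 168]]
```

Run:
```python
from h import *
np.set_printoptions(precision=4,suppress=True)
print('hub',tri((293.2,195.2),(317.9,217)))
a,ea=tri((292.4,183.7),(311.9,211.2)); b,eb=tri((294.2,202.3),(324.0,211.0)); print(a,ea,b,eb,(a+b)/2,np.linalg.norm(a-b))
d=a-b; print('wing yaw world',np.degrees(np.arctan2(d[1],d[0])))
y=np.radians(-16.2);R=np.array([[np.cos(y),-np.sin(y)],[np.sin(y),np.cos(y)]])
c=np.array([.547,-.0255]); print('screw pred',c+R@[0,.086])
for p in ((.05,.09),(.05,.075),(.05,.0),(0,.086),(-.096,.104),(.106,-.108)): print(p,c+R@p)
# hole check: side reproj of platform corners
for p in((.15,.15),(.15,-.15),(-.15,.15),(-.15,-.15)): print(p,proj('top',np.r_[c+R@p,.125]),proj('side',np.r_[c+R@p,.125]))
```

```text
hub (array([0.5692, 0.0583, 0.135 ]), np.float64(0.8669251733032359))
[0.5921 0.0592 0.1579] 6.132955923741404 [0.5473 0.0545 0.1587] 4.8360516481232825 [0.5697 0.0568 0.1583] 0.04514181040383154
wing yaw world 5.965224031114747
screw pred [0.571  0.0571]
(0.05, 0.09) [0.6201 0.047 ]
(0.05, 0.075) [0.6159 0.0326]
(0.05, 0.0) [ 0.595  -0.0394]
(0, 0.086) [0.571  0.0571]
(-0.096, 0.104) [0.4838 0.1012]
(0.106, -0.108) [ 0.6187 -0.1588]
(0.15, 0.15) [286.8874 138.2282] [268.8772 218.2051]
(0.15, -0.15) [391.5428 166.5325] [309.7301 175.5119]
(-0.15, 0.15) [254.8808 241.8898] [351.906  242.7913]
(-0.15, -0.15) [364.0024 272.8911] [384.4687 193.8963]
```

The measurements agree: the screw axis is at (0.570, 0.057), the shaker yaw is −16.2°, and the wing stands about 22° from shaker x. That makes q ≈ 2.75, so about 4.25 rad remain. First I'll raise the arm, align it and cross over.

```bash
cat > st.py <<'E'
from h import *
from scipy.spatial.transform import Rotation as Ro
np.set_printoptions(precision=1,suppress=True)
y=np.radians(-16.2);R=np.array([[np.cos(y),-np.sin(y)],[np.sin(y),np.cos(y)]]); c=np.array([.5465,-.0255])
s=ctrl.get_state(); p=s['position']; M=Ro.from_rotvec(s['orientation']).as_matrix()
tx=np.degrees(np.arctan2(M[1,0],M[0,0]))+16.2
F=s['wrist_force']
print('t %.2f'%s['time_s'],'shaker xy mm',R.T@(p[:2]-c)*1e3,'z-plat',(p[2]-.125)*1e3,'toolx yaw vs shaker',round(tx,2),'tilt',round(np.degrees(np.arccos(-M[2,2])),2),'F shaker',R.T@F[:2],F[2],'gap',s['finger_gap']*1e3)
E
python3 -m jog '0 0 -25 7.7;0 0 -25 7.7;0 0 -25 7.7;0 0 -25 7.7;-17.5 50 0 0' 0
python3 -m jog '-17.5 50 0 0;-17.5 50 0 0;-17.5 50 0 0;-17.5 50 0 0;-17.5 50 0 0'
python3 -m jog '-17.5 50 0 0;-17.5 50 0 0;-17.5 50 0 0;-17.5 50 0 0;-17.5 50 0 0'
python3 -m jog '-17.5 50 0 0;-17.5 50 0 0;-17.5 50 0 0;-17.5 50 0 0;0 0 0 0'
python3 st.py
```

```text
time_s: 0.6
position: [0.1854, -0.5679, 0.2997]
orientation: [0.455, 3.107, -0.009]
wrist_force: [2.1, 1.3, -0.1]
finger_gap: 0.0119
time_s: 1.1
position: [0.3322, -0.3586, 0.2972]
orientation: [-0.443, -3.11, -0.001]
wrist_force: [1.6, -1.0, -0.5]
finger_gap: 0.0
time_s: 1.6
position: [0.4774, -0.1549, 0.2974]
orientation: [-0.442, -3.11, -0.0]
wrist_force: [0.4, -1.1, -0.2]
finger_gap: 0.0001
time_s: 2.1
position: [0.5951, 0.0104, 0.2948]
orientation: [-0.435, -3.109, 0.0]
wrist_force: [-0.5, -0.2, -1.1]
finger_gap: 0.0002
t 2.10 shaker xy mm [36.7 48. ] z-plat 169.80920404918575 toolx yaw vs shaker 180.28 tilt 0.16 F shaker [-0.4 -0.4] -1.0518524246225385 gap 0.1905914616590874
```

```bash
python3 -m jog '-16 44 0 0;0 0 40 0;0 0 40 0;0 0 40 0;0 0 0 0' >/dev/null; python3 st.py
python3 - <<'E'
from h import *
im=[ctrl.capture(n) for n in('top','side')]
a=cv2.resize(im[0][135:255,250:370],(480,480),interpolation=cv2.INTER_CUBIC);b=cv2.resize(im[1][150:250,265:345],(384,480),interpolation=cv2.INTER_CUBIC)
cv2.imwrite('pics/c1.png',np.hstack([a,b[:,:320]])[...,::-1])
E
```

```text
t 2.60 shaker xy mm [47.6 84.8] z-plat 45.678908396583424 toolx yaw vs shaker 179.92 tilt 0.83 F shaker [-0.3 -1. ] 0.7692561500938426 gap 0.04911535256147135
```

View pics/c1.png

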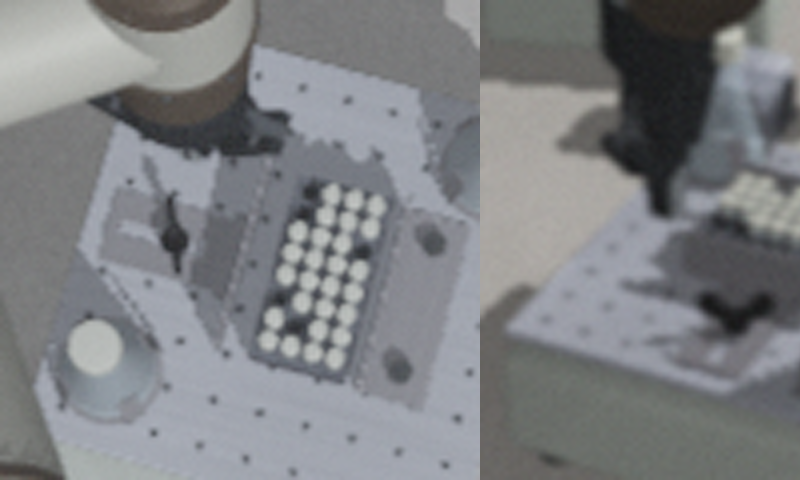

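The crop shows the gripper behind the screw. The fingertip is at about side px (302,194), and the wing is unchanged. I'll check that against the projected TCP.

Run:
```python
from h import *
p=ctrl.get_state()['position'];print(p,proj('side',p),proj('top',p),proj('top',p+[0,0,.08]))
```

```text
[0.6209121  0.04312951 0.17800621] [303.1823869  202.41782192] [298.19050607 172.42623188] [296.9204466  164.36218123]
```

```bash
python3 st.py
python3 - <<'E'
from h import *
im=[ctrl.capture(n) for n in('top','side')]
p=ctrl.get_state()['position']
a=cv2.resize(im[0][130:210,250:320],(420,480),interpolation=cv2.INTER_NEAREST);b=cv2.resize(im[1][155:235,275:335],(360,480),interpolation=cv2.INTER_NEAREST)
u,v=(proj('top',p)-[250,130])*6;cv2.circle(a,(int(u),int(v)),4,(255,0,0),1)
u,v=(proj('side',p)-[275,155])*6;cv2.circle(b,(int(u),int(v)),4,(255,0,0),1)
cv2.imwrite('pics/c2.png',np.hstack([a,b])[...,::-1])
E
python3 st.py
```

```text
t 2.70 shaker xy mm [52.3 86.7] z-plat 53.006208777101435 toolx yaw vs shaker 180.01 tilt 0.08 F shaker [1.5 0.7] 0.8822299096422939 gap -0.05927095766054216
t 2.80 shaker xy mm [53.5 87.5] z-plat 55.50002591770925 toolx yaw vs shaker 180.01 tilt 0.29 F shaker [0.1 0.5] -0.43680624098525966 gap -0.14371572355866155
```

View pics/c2.png

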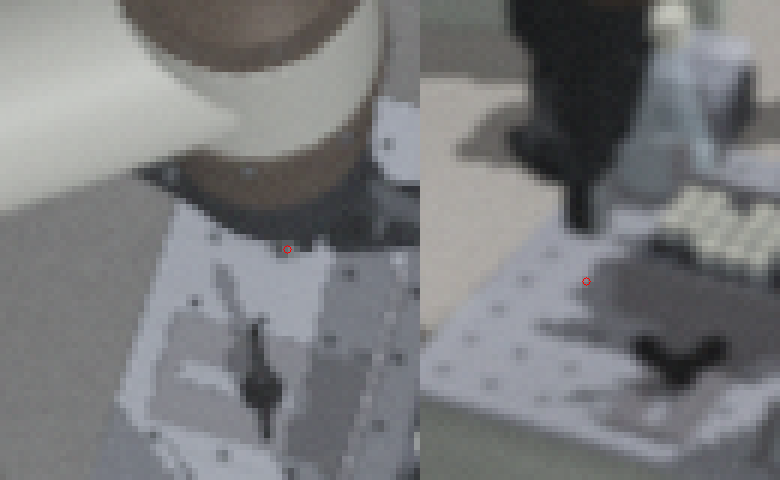

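```bash
python3 - <<'E'
from h import *
im=ctrl.capture('side').astype(int); i0=cv2.imread('pics/side0.png')[...,::-1].astype(int)
print(abs(im-i0).max(2)[184:212,294:312]); cv2.imwrite('pics/s_a.png',im[...,::-1].astype(np.uint8))
t=ctrl.capture('top').astype(int); t0=cv2.imread('pics/top0.png')[...,::-1].astype(int)
print(abs(t-t0).max(2)[164:182,286:316]); cv2.imwrite('pics/t_a.png',t[...,::-1].astype(np.uint8))
E
python3 st.py
```

```text
[[  3  25  44  46  64  66  68  71  68  64  46  13   9   5   0   2   2   1]
 [ 45  25  19   2  27  55  70  68  63  51  28   5   9   4   5   3   3   2]
 [ 63  59  57  45  17  32  67  66  62  35  11   3   7   4   1   1   4   5]
 [ 70  71  72  65  30  27  63  71  63  32   7  10   8   4   3   2   2   3]
 [ 67  70  65  53  26  35  72  86  81  48  17   4   8   4   4   2   4   1]
 [ 67  65  60  34   5  55 100 121 117  90  52  29  13   6   3   3   3   3]
 [ 48  48  31  14  26  80 119 130 122  94  66  48  33   8   1   4   2   2]
 [ 15  13  12   1  26  82 112 122 119  96  71  56  35  11   3   3   2   3]
 [  2   3   2   5  26  59  84 104 106 100  73  51  31   8   1   3   1   3]
 [  3   4   2   1  12  32  52  69  82  79  58  36  22   6   2   1   3   4]
 [  2   1   2   4   3   9  16  26  44  50  35  16   4   2   4   3   1   2]
 [  2   2   4   1   2   1   7   5   6  15   9   5   5   4   1   3   2   2]
 [  2   2   3   4   3   4   2   2   4   5   3   3   3   2   3   3   1   2]
 [  3   1   3   4   1   3   2   3   1   4   1   3   2   2   3   2   2   5]
 [  4   1   4   2   0   2   1   1   3   1   3   4 
[... 2711 characters left out ...]
 3   2   5   2   1   4   5   3   5   3]
 [  4   2   5   2   4   1   0   6   2   2   6   3   3   4   1   6   4   3
    1   3   5   2   4   5   3   5   5   4   2   3]
 [  3   3   4   5   3   4   5   4   5   3   4   2   6   2   4   3   3   4
    6   4   2   1   1   7   3   4   4   5   6   5]
 [  2   2   1   3   3   3   3   3   4   1   1   2   4   3   4   2   1   3
    7   6   7   6   2   2   2   3   4   4   5   6]
 [  1   6   3   4   2   4   3   5   3   2   1   3   2   5   3   4   4   5
    3   4   3   1   2   3   2   1   3   6   3   4]]
t 2.90 shaker xy mm [53.2 87.6] z-plat 55.371898939632956 toolx yaw vs shaker 180.0 tilt 0.29 F shaker [-0.4 -0.9] 0.13233054510549602 gap -0.20876130104418777
```

```bash
python3 -m jog '0 0 20 0;0 0 13 0;0 0 0 0' >/dev/null; python3 st.py
cat > tip.py <<'E'
from h import *
import sys
p=ctrl.get_state()['position']
for n in('side','top'):
    im=ctrl.capture(n); cv2.imwrite(f'pics/{n}_{sys.argv[1]}.png',im[...,::-1])
    d=abs(im.astype(int)-cv2.imread(f'pics/{n}0.png')[...,::-1]).max(2)>25
    u,v=proj(n,p); print(n,'pred',u,v)
    for r in range(int(v)-12,int(v)+6):
        print(r,np.flatnonzero(d[r,int(u)-14:int(u)+15])+int(u)-14)
E
python3 tip.py d; python3 st.py
```

```text
t 3.20 shaker xy mm [50.9 86.5] z-plat 18.139797399445158 toolx yaw vs shaker 179.97 tilt 0.18 F shaker [-0.4  0.5] -0.2072509050045004 gap 0.2675986848710425
side pred 303.9434744899963 211.06906309788306
199 [289 290 291 299 300 301 302 303 304]
200 [289 290 299 300 301 302 303 304]
201 [289 290 300 301 302 303 304]
202 [289 290 300 301 302 303 304]
203 [289 301 302 303 304]
204 [289]
205 []
206 []
207 []
208 []
209 []
210 []
211 []
212 []
213 []
214 []
215 [289]
216 [289 290 291]
top pred 298.6006475960893 176.14969760415784
164 [284 285 286 287 288 289 290 291 292 293 294 295 296 297 298 299 300 301
 302 303 304 305 306 307 308 309 310 311 312]
165 [284 285 286 287 288 289 290 291 292 293 294 295 296 297 298 299 300 301
 302 303 304 305 306 307 308 309 310 311 312]
166 [284 285 286 287 288 289 290 291 292 293 294 295 296 297 298 299 300 301
 302 303 304 305 306 307 308 309 310 311 312]
167 [284 285 286 287 288 289 290 291 292 293 294 295 296 297 298 299 300 301
 302 303 304 305 306 307 308 309 310 311 312]
168 [284 285 286 287 288 289 290 291 292 293 294 295 296 297 298 299 300 3
[... 213 characters left out ...]
297 298 299 300 301 302 303
 304 305 306 307 308 309 310 311 312]
171 [287 288 289 290 291 292 293 294 295 296 297 298 299 300 301 302 303 304
 305 306 307 308 309 310 311 312]
172 [289 290 291 292 293 294 295 296 297 298 299 300 301 302 303 304 305 306
 307 308 309 310 311 312]
173 [291 292 293 294 295 296 297 298 299 300 301 302 303 304 305 306 307 308
 309 310 311 312]
174 [295 296 297 298 299 300 301 302 304 305 306 307 308 309 310 311 312]
175 [296 297 298 299 300 301 306 307 310 311 312]
176 []
177 []
178 []
179 []
180 []
181 []
t 3.30 shaker xy mm [52.3 87.1] z-plat 20.063007726375037 toolx yaw vs shaker 180.01 tilt 0.04 F shaker [-0.5  0.2] 0.8598281320554135 gap -0.07921777717476056
```

Run:
```python
from h import *
p=ctrl.get_state()['position']
L=[]
for n,(u0,v0) in(('top',(270,140)),('side',(270,160))):
    b=cv2.imread(f'pics/{n}_d.png')[v0:v0+60,u0:u0+50]; b=cv2.resize(b,(400,480),interpolation=cv2.INTER_CUBIC); b=cv2.convertScaleAbs(b,alpha=1.4)
    u,v=(proj(n,p)-[u0,v0]+.5)*8; cv2.circle(b,(int(u),int(v)),4,(0,0,255),1); L.append(b)
cv2.imwrite('pics/c3.png',np.hstack(L))
```

```text
(no output)
```

View pics/c3.png

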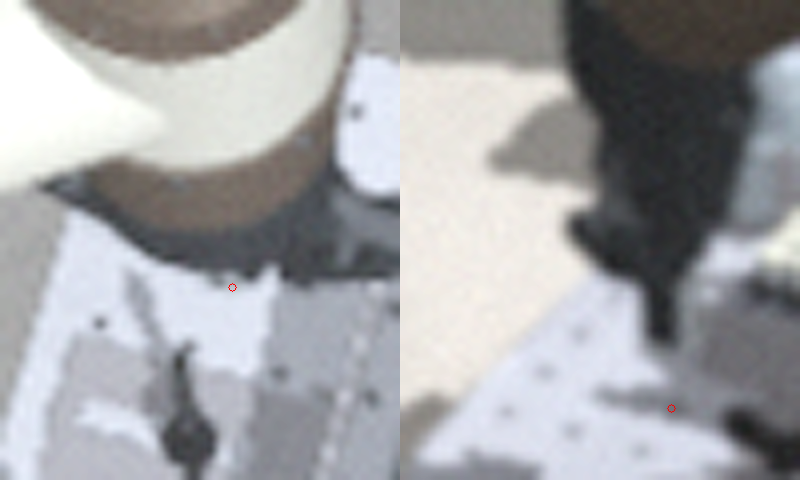

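The side view shows the visible fingertip at px (302.5,203), while the TCP projects to (304,211). The tip therefore looks about 30 mm higher than the reported TCP. I'll probe down gently in this clear spot, since contact will settle it.

```bash
python3 -m jog '0 0 5 0;0 0 3 0;0 0 0 0' >/dev/null; python3 st.py; python3 -m jog '0 0 4 0;0 0 0 0' >/dev/null; python3 st.py;  python3 -m jog '0 0 3 0;0 0 0 0' >/dev/null; python3 st.py
```

```text
t 3.60 shaker xy mm [51.7 87. ] z-plat 11.189593402111592 toolx yaw vs shaker 179.99 tilt 0.04 F shaker [ 0.4 -0.1] -0.5110740411886789 gap -0.030822865177243877
t 3.80 shaker xy mm [51.6 86.9] z-plat 6.962057052523562 toolx yaw vs shaker 179.99 tilt 0.06 F shaker [0.5 0.3] -0.029779591107090372 gap 0.022922330969148384
t 4.00 shaker xy mm [51.6 87. ] z-plat 4.039600322533143 toolx yaw vs shaker 179.99 tilt 0.05 F shaker [-0.1  0. ] 0.16003267318737285 gap -0.047514555602997964
```

```bash
python3 -m jog '0 0 3 0;0 0 0 0' >/dev/null; python3 st.py; python3 -m jog '0 0 2 0;0 0 0 0' >/dev/null; python3 st.py;  python3 -m jog '0 0 2 0;0 0 0 0' >/dev/null; python3 st.py
```

```text
t 4.20 shaker xy mm [51.6 86.9] z-plat 0.9987512139423005 toolx yaw vs shaker 179.99 tilt 0.05 F shaker [-0.9 -0.4] 0.12464984948585556 gap -0.1286424201263582
t 4.40 shaker xy mm [51.7 87. ] z-plat -0.799914717839037 toolx yaw vs shaker 180.0 tilt 0.03 F shaker [-1.  -0.4] -0.22661689687655565 gap 0.02237103614955027
t 4.60 shaker xy mm [51.7 87. ] z-plat -2.7953287158626745 toolx yaw vs shaker 180.0 tilt 0.03 F shaker [ 0.1 -0.7] -0.8537199737205333 gap -0.10577478249799283
```

```bash
for i in 1; do python3 -m jog '0 0 4 0;0 0 0 0' >/dev/null; python3 st.py; python3 -m jog '0 0 4 0;0 0 0 0' >/dev/null; python3 st.py;  python3 -m jog '0 0 3 0;0 0 0 0' >/dev/null; python3 st.py; done; python3 tip.py e
```

```text
t 4.80 shaker xy mm [51.5 86.9] z-plat -7.191929043525974 toolx yaw vs shaker 179.99 tilt 0.07 F shaker [-0.7 -0.6] -0.35692244395602746 gap 0.5007187463940442
t 5.00 shaker xy mm [51.5 86.9] z-plat -11.189562095041058 toolx yaw vs shaker 179.99 tilt 0.07 F shaker [-0.4 -0. ] 0.14843652618267894 gap -0.10527332997252745
t 5.20 shaker xy mm [51.6 87. ] z-plat -14.003276734111322 toolx yaw vs shaker 179.99 tilt 0.05 F shaker [-0.3  0. ] 0.37139045715541075 gap 0.13545794350336277
side pred 304.0040997867269 218.79161688202686
206 [299 300 301 302 303 304]
207 [300 301 302 303 304]
208 [300 301 302 303 304]
209 [300 301 302 303 304]
210 [301 302 303]
211 []
212 []
213 []
214 []
215 [291 292 293 294 295 296 297 298]
216 [291 292 293 294 295 296 297 298]
217 [293 294 295 296 297 298]
218 [294 295 296 297]
219 []
220 [291 292 293 294]
221 [290 291 292 293 294]
222 [290 291 292 293 294]
223 [290 291 292 293 294]
top pred 298.964869797841 178.65430089850088
166 [284 285 286 287 288 289 290 291 292 293 294 295 296 297 298 299 300 301
 302 303 304 305 306 307 308 309 310 311 312]
167 [284 285 
[... 619 characters left out ...]
288 289 290 291 292 293 294 295 296 297 298 299 300 301 302
 303 304 305 306 307 308 309 310 311 312]
173 [286 287 288 289 290 291 292 293 294 295 296 297 298 299 300 301 302 303
 304 305 306 307 308 309 310 311 312]
174 [287 288 289 290 291 292 293 294 295 296 297 298 299 300 301 302 303 304
 305 306 307 308 309 310 311 312]
175 [288 289 290 291 292 293 294 295 296 297 298 299 300 301 302 303 304 305
 306 307 308 309 310 311 312]
176 [290 291 292 293 294 295 296 297 298 299 300 301 302 303 304 305 306 307
 308 309 310 311 312]
177 [295 296 297 298 299 300 301 302 303 305 306 307 308 309 310 311 312]
178 [296 297 298 299 300 301 306 307 308 309 310 311 312]
179 []
180 []
181 []
182 []
183 []
```

Run:
```python
from h import *
p=ctrl.get_state()['position'];print(p)
for v in(172.5,174.5,176.5):
    for w in (208.5,210): q,e=tri((298.7,v),(302.3,w)); print(v,w,(q-p)*1e3,e)
```

```text
[0.62060796 0.04362386 0.11142998]
172.5 208.5 [ 5.37405715 -0.93320451 41.42156522] 2.2491528669935814
172.5 210 [ 6.19879156 -0.74105976 35.52824842] 3.575503234129457
174.5 208.5 [ 2.72125813 -0.77440499 40.96292811] 3.0996004330385576
174.5 210 [ 3.5360958  -0.58599704 35.05939757] 1.798369272248021
176.5 208.5 [ 0.05663188 -0.60137297 40.54831849] 8.44846441293482
176.5 210 [ 0.86140781 -0.41653528 34.63507756] 7.1724094935288125
```

Triangulation puts the tip about 33 mm above the reported TCP, and its xy agrees. I'll go on down to the platform to get the exact offset.

```bash
python3 -m jog '0 0 4 0;0 0 4 0;0 0 0 0' >/dev/null; python3 st.py; python3 -m jog '0 0 3 0;0 0 0 0' >/dev/null; python3 st.py;  python3 -m jog '0 0 2 0;0 0 0 0' >/dev/null; python3 st.py; python3 -m jog '0 0 2 0;0 0 0 0' >/dev/null; python3 st.py
```

```text
t 5.60 shaker xy mm [51.3 86.8] z-plat -22.410191293966736 toolx yaw vs shaker 179.99 tilt 0.1 F shaker [0.5 0.7] -0.026793146863861805 gap 0.4250665617465181
t 5.80 shaker xy mm [51.6 87. ] z-plat -24.950880736181652 toolx yaw vs shaker 179.99 tilt 0.05 F shaker [0.3 0.1] 0.3512940548441239 gap 0.12699617599166468
t 6.00 shaker xy mm [51.7 87. ] z-plat -26.751612060238156 toolx yaw vs shaker 179.99 tilt 0.02 F shaker [ 0.5 -0.1] -0.4370084976358904 gap 0.0006685521532402382
t 6.20 shaker xy mm [51.7 87. ] z-plat -28.77342130598884 toolx yaw vs shaker 179.99 tilt 0.03 F shaker [ 0.1 -0. ] -0.021794709267547358 gap 0.09211930488132244
```

```bash
python3 -m jog '0 0 2 0;0 0 0 0' >/dev/null; python3 st.py;  python3 -m jog '0 0 2 0;0 0 0 0' >/dev/null; python3 st.py; python3 -m jog '0 0 1 0;0 0 0 0' >/dev/null; python3 st.py; python3 -m jog '0 0 1 0;0 0 0 0' >/dev/null; python3 st.py
```

```text
t 6.40 shaker xy mm [51.7 87. ] z-plat -30.799771120867543 toolx yaw vs shaker 179.99 tilt 0.03 F shaker [1.  1.1] -1.3987045116318562 gap 0.009104666729949511
t 6.60 shaker xy mm [51.7 87. ] z-plat -32.82154786928759 toolx yaw vs shaker 179.99 tilt 0.03 F shaker [0.5 0.4] -0.2692463405047727 gap 0.17481812858704454
t 6.80 shaker xy mm [51.9 87.1] z-plat -33.549026672176105 toolx yaw vs shaker 180.0 tilt 0.0 F shaker [-1.1  0.2] 0.9252091805761252 gap 0.18322576169159838
t 7.00 shaker xy mm [52.  87.1] z-plat -33.64936528696684 toolx yaw vs shaker 180.02 tilt 0.03 F shaker [-1.6 -1.2] 3.6941080603334835 gap -0.045283340416192766
```

Contact came at z-plat ≈ −33.6, so tip height = reading + 33.6 mm. Next I'll raise to about 15 mm and push the bracket towards −y.

```bash
sed -i "s/(p\[2\]-.125)\*1e3/(p[2]-.125)*1e3+33.6/" st.py
python3 -m jog '0 0 -9 0;0 0 -8 0;0 -8 0 0;0 -6 0 0;0 0 0 0' >/dev/null; python3 st.py
python3 -m jog '0 -4 0 0;0 -4 0 0;0 0 0 0' >/dev/null; python3 st.py
python3 -m jog '0 -4 0 0;0 -4 0 0;0 0 0 0' >/dev/null; python3 st.py
```

```text
t 7.50 shaker xy mm [51.5 71.9] z-plat 15.824370388119164 toolx yaw vs shaker 179.92 tilt 0.06 F shaker [0.4 0.5] 0.17021642490741443 gap 0.012254377936096265
t 7.80 shaker xy mm [51.8 64.5] z-plat 15.905432171490329 toolx yaw vs shaker 179.96 tilt 0.03 F shaker [-0.4  0.7] -0.5469952485987599 gap 0.052569034933951445
t 8.10 shaker xy mm [51.8 56.6] z-plat 16.087727566620245 toolx yaw vs shaker 179.97 tilt 0.01 F shaker [ 0.5 -0.2] 1.1905966337563332 gap -0.19688105026633537
```

```bash
for k in 1; do python3 -m jog '0 -3 0 0;0 0 0 0' >/dev/null; python3 st.py
python3 -m jog '0 -3 0 0;0 0 0 0' >/dev/null; python3 st.py
python3 -m jog '0 -3 0 0;0 0 0 0' >/dev/null; python3 st.py; done; python3 tip.py f | grep -v '\[\]' | head -12
```

```text
t 8.30 shaker xy mm [52. 54.] z-plat 16.1814576998958 toolx yaw vs shaker 179.99 tilt 0.02 F shaker [0.2 0.7] -1.2644348891093353 gap -0.03638140187927381
t 8.50 shaker xy mm [52.  51.4] z-plat 16.17748610857894 toolx yaw vs shaker 180.0 tilt 0.05 F shaker [-0.8  1.1] -0.4374849143312223 gap -0.13564975594199316
t 8.70 shaker xy mm [52.  48.2] z-plat 16.1652459766574 toolx yaw vs shaker 180.0 tilt 0.03 F shaker [0.3 3.4] 0.6448701543215196 gap -0.011203983791805518
side pred 309.16980552248197 213.4299753985707
201 [306 307 308]
202 [306 307 308]
203 [306 307 308]
204 [306 307 308 309]
205 [308]
207 [301 302]
208 [297]
210 [295]
211 [295 296 297 298]
212 [295 296 297 298 299 300 301 304 305 306 307]
213 [295 296 297 298 299 307 308 309]
```

Contact was felt at about y=50 (+3 N). I'll keep pushing and watch the force.

```bash
python3 -m jog '0 -4 0 0;0 -4 0 0;0 0 0 0' >/dev/null; python3 st.py
python3 -m jog '0 -4 0 0;0 -4 0 0;0 0 0 0' >/dev/null; python3 st.py
python3 -m jog '0 -3 0 0;0 0 0 0' >/dev/null; python3 st.py
```

```text
t 9.10 shaker xy mm [52.  39.4] z-plat 16.16455898764983 toolx yaw vs shaker 179.97 tilt 0.02 F shaker [-0.2  0.5] -0.5041490668089239 gap -0.3118703482507938
t 9.40 shaker xy mm [52.  31.6] z-plat 16.164207349537563 toolx yaw vs shaker 179.98 tilt 0.01 F shaker [0.8 1.8] -0.2097468093545127 gap -0.10050498205270468
t 9.60 shaker xy mm [52. 29.] z-plat 16.159421379258365 toolx yaw vs shaker 179.99 tilt 0.02 F shaker [0.4 4.5] 0.016833493295634827 gap 0.05259555968942593
```

```bash
python3 -m jog '0 -3 0 0;0 0 0 0' >/dev/null; python3 st.py
python3 -m jog '0 -3 0 0;0 0 0 0' >/dev/null; python3 st.py
python3 - <<'E'
from h import *
im=[ctrl.capture(n) for n in('top','side')]
a=cv2.resize(im[0][150:240,265:355],(450,450),interpolation=cv2.INTER_CUBIC);b=cv2.resize(im[1][165:240,285:343],(348,450),interpolation=cv2.INTER_CUBIC)
cv2.imwrite('pics/c4.png',cv2.convertScaleAbs(np.hstack([a,b])[...,::-1],alpha=1.3))
E
```

```text
t 9.80 shaker xy mm [52.  26.4] z-plat 16.157868132755837 toolx yaw vs shaker 180.0 tilt 0.05 F shaker [0.1 5.1] -0.3912834712272034 gap -0.07184906141717391
t 10.00 shaker xy mm [52.1 26.4] z-plat 16.244195776276488 toolx yaw vs shaker 180.01 tilt 0.32 F shaker [-2.5 12.9] -0.5514746298303833 gap 0.09973131793825299
```

View pics/c4.png

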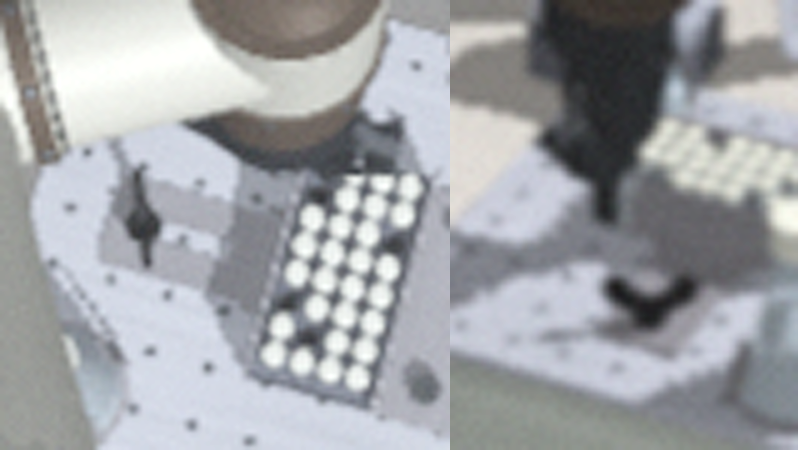

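The crop shows the bracket wall up against the rack. The rack is parallel to the fence, which agrees with the firm stop at y=26.4 (12 + 14.4 mm half-finger) at 13 N. I'll push a little more to seat it, hold, back off and check the wrist range.

```bash
python3 -m jog '0 -1.5 0 0;0 0 0 0;0 0 0 0;0 0 0 0' >/dev/null; python3 st.py
python3 -m jog '0 10 0 0;0 10 -10 0;0 0 -30 0;0 0 0 0' >/dev/null; python3 st.py
python3 -c "
from bench import ctrl;print(ctrl.get_state()['q'])"
```

```text
t 10.50 shaker xy mm [52.2 26.4] z-plat 16.26117814583143 toolx yaw vs shaker 180.06 tilt 0.42 F shaker [-3.2 16.2] 0.9212296691181234 gap -0.3741849156754872
t 10.90 shaker xy mm [54.6 42. ] z-plat 60.958561058816734 toolx yaw vs shaker 180.06 tilt 0.43 F shaker [ 0.7 -0.3] 0.7380645980476748 gap -0.08458059918082715
[ 0.26576889  0.39033509 -0.10271716  0.00344527 -1.07081622 -2.11986885]
```

The reading held at 16 N with no further motion, so the bracket is tight. Joint 6 has little clockwise room left, so I'll use the closed finger's half-turn symmetry: turn the tool −202° over the starting side of the wing, then stroke clockwise.

```bash
python3 -m jog '24 37 -5 0;24 37 0 0;0 0 0 -8.4;0 0 0 -8.4;0 0 0 -8.4' >/dev/null
python3 -m jog '0 0 0 -8.4;0 0 0 -8.4;0 0 0 -8.4;0 0 0 -8.4;0 0 0 -8.4'>/dev/null
python3 -m jog '0 0 0 -8.4;0 0 0 -8.4;0 0 0 -8.4;0 0 0 -8.4;0 0 0 -8.4'>/dev/null
python3 -m jog '0 0 0 -8.4;0 0 0 -8.4;0 0 0 -8.4;0 0 0 -8.4;0 0 0 -8.4'>/dev/null
python3 -m jog '0 0 0 -8.4;0 0 0 -8.4;0 0 0 -8.4;0 0 0 -8.4;0 0 0 -8.4'>/dev/null
python3 -m jog '0 0 0 -8.4;0 0 0 0' >/dev/null
cat >> st.py <<'E'
tr=np.radians(tx); rel=R.T@(p[:2]-c)*1e3-[0,86]; u=np.array([np.cos(tr),np.sin(tr)])
print('   tool x at phi',round((tx+180)%360-180,1),'r along x',round(rel@u,1),'d',round(rel@[-u[1],u[0]],1),'(want 16, 16.9 touching)', 'q6',round(s['q'][5],2),'|F| tool x,y',M.T[:2]@F)
E
python3 st.py
```

```text
t 13.60 shaker xy mm [  4.  114.8] z-plat 61.42119019389173 toolx yaw vs shaker 21.55 tilt 0.07 F shaker [0.  0.3] 0.30163795246771974 gap 0.09014030651966841
   tool x at phi 21.6 r along x 14.2 d 25.3 (want 16, 16.9 touching) q6 1.25 |F| tool x,y [ 0.1 -0.3]
```

```bash
python3 -m jog '2 0 20 0;0 0 20 0;0 0 0 0' >/dev/null; python3 st.py; python3 -m jog '0 3 0 0;0 3 0 0;0 2 0 0;0 0 0 0' >/dev/null; python3 st.py; python3 -m jog '2.2 2.4 0 8;2.2 2.4 0 8;0 0 0 0' >/dev/null; python3 st.py
python3 - <<'E'
from h import *
im=[ctrl.capture(n) for n in('top','side')]
for n,i in zip('ts',im): cv2.imwrite(f'pics/{n}_w1.png',i[...,::-1])
a=cv2.resize(im[0][150:240,265:355],(450,450),interpolation=cv2.INTER_CUBIC);b=cv2.resize(im[1][165:240,285:343],(348,450),interpolation=cv2.INTER_CUBIC)
cv2.imwrite('pics/c5.png',cv2.convertScaleAbs(np.hstack([a,b])[...,::-1],alpha=1.3))
E
```

```text
t 13.90 shaker xy mm [  3.9 114.6] z-plat 18.469511175314935 toolx yaw vs shaker 21.38 tilt 0.39 F shaker [-0.3 -0.4] 0.11797291047680458 gap 0.27922705098775485
   tool x at phi 21.4 r along x 14.1 d 25.2 (want 16, 16.9 touching) q6 1.24 |F| tool x,y [-0.5  0.3]
t 14.30 shaker xy mm [  9.2 108.7] z-plat 22.007479649725056 toolx yaw vs shaker 21.55 tilt 0.09 F shaker [-1.6 -0.2] 1.7487814936762818 gap 0.22613388276742488
   tool x at phi 21.6 r along x 16.9 d 17.8 (want 16, 16.9 touching) q6 1.26 |F| tool x,y [-1.5 -0.4]
t 14.60 shaker xy mm [ 14.7 105.9] z-plat 21.665217707275986 toolx yaw vs shaker 5.59 tilt 0.07 F shaker [0.1 0.7] -0.2514282198563159 gap 0.03659417710631161
   tool x at phi 5.6 r along x 16.5 d 18.4 (want 16, 16.9 touching) q6 0.99 |F| tool x,y [ 0.2 -0.7]
```

View pics/c5.png

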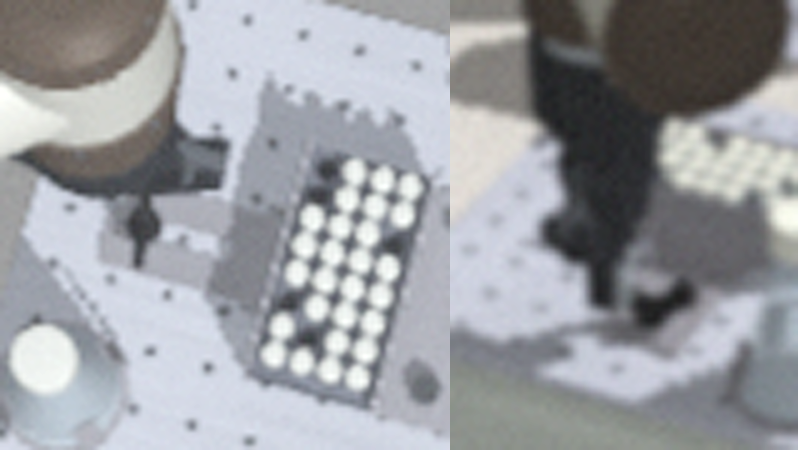

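The front wing tip moved from crop (148,265) to (138,262), so the screw is turning clockwise with the finger. The stroke continues.

```bash
python3 -m jog '2.2 2.4 0 8;2.2 2.4 0 8;2.2 2.4 0 8;2.2 2.4 0 8;2.2 2.4 0 8' >/dev/null; python3 st.py;python3 -m jog '2.2 2.4 0 8;2.2 2.4 0 8;2.2 2.4 0 8;2.2 2.4 0 8;2.2 2.4 0 8' >/dev/null; python3 st.py
```

```text
t 15.20 shaker xy mm [23.8 92.8] z-plat 21.623258557692132 toolx yaw vs shaker -34.56 tilt 0.16 F shaker [1.3 1. ] -0.2176341984140696 gap -0.06823866764269249
   tool x at phi -34.6 r along x 15.8 d 19.1 (want 16, 16.9 touching) q6 0.32 |F| tool x,y [ 0.5 -1.6]
t 15.70 shaker xy mm [21.8 76.3] z-plat 21.748007855199532 toolx yaw vs shaker -74.56 tilt 0.16 F shaker [ 2.3 -1.2] 0.38331202361327754 gap -0.059762991589909914
   tool x at phi -74.6 r along x 15.1 d 18.5 (want 16, 16.9 touching) q6 -0.36 |F| tool x,y [ 1.8 -1.9]
```

```bash
python3 -m jog '2.2 2.4 0 8;2.2 2.4 0 8;2.2 2.4 0 8;2.2 2.4 0 8;2.2 2.4 0 8' >/dev/null; python3 st.py
python3 -m jog '0 -8 0 0;0 0 -25 0;0 0 -20 0;0 0 0 0' >/dev/null; python3 st.py
```

```text
t 16.20 shaker xy mm [ 9.1 64.8] z-plat 21.542864435875273 toolx yaw vs shaker -114.58 tilt 0.08 F shaker [ 0.7 -2.8] 1.1562610358415368 gap -0.05674572041681715
   tool x at phi -114.6 r along x 15.5 d 17.1 (want 16, 16.9 touching) q6 -1.05 |F| tool x,y [ 2.3 -1.8]
t 16.60 shaker xy mm [18.5 63.2] z-plat 69.30425163617926 toolx yaw vs shaker -114.13 tilt 0.39 F shaker [-0.1  0.4] 0.5041777876354896 gap 0.08785331114869611
   tool x at phi -114.1 r along x 13.3 d 26.2 (want 16, 16.9 touching) q6 -1.03 |F| tool x,y [-0.3  0.2]
```

Stroke 1 is done, with the wing carried to about −115°, so the other wing is now near 65°. I'll turn the tool back above, clear of the flask, and engage that wing.

```bash
python3 -m jog '0 0 0 -8.5;0 0 0 -8.5;0 0 0 -8.5;0 0 0 -8.5;0 0 0 -8.5'>/dev/null
python3 -m jog '0 0 0 -8.5;0 0 0 -8.5;0 0 0 -8.5;0 0 0 -8.5;0 0 0 -8.5'>/dev/null
python3 -m jog '0 0 0 -8.5;0 0 0 -8.5;0 0 0 -8.5;0 0 0 -8.5;0 0 0 -8.5'>/dev/null
python3 -m jog '0 0 0 -8.5;0 0 0 -8.5;0 0 0 -8.5;0 0 0 -8.5;0 0 0 -8.5'>/dev/null
python3 -m jog '0 0 0 -8.5;15 -24 0 0;16 -24 0 0;0 0 0 0' >/dev/null; python3 st.py
```

```text
t 19.00 shaker xy mm [-14.7 112.9] z-plat 65.22376865442435 toolx yaw vs shaker 64.44 tilt 0.07 F shaker [ 0.4 -1.2] -0.5923788963748465 gap 0.11643163574854648
   tool x at phi 64.4 r along x 17.9 d 24.9 (want 16, 16.9 touching) q6 1.98 |F| tool x,y [-0.9  0.9]
```

```bash
python3 -m jog '0 0 20 0;-1 0 23.5 0;0 0 0 0' >/dev/null; python3 st.py; python3 -m jog '0 3 0 0;0 3 0 0;0 2 0 0;0 0 0 0' >/dev/null; python3 st.py
python3 - <<'E'
from h import *
im=ctrl.capture('top'); cv2.imwrite('pics/t_w2.png',im[...,::-1]); im=im.max(2)
print(im[192:212,284:304])
E
```

```text
t 19.30 shaker xy mm [-16.3 108.2] z-plat 18.799920292230457 toolx yaw vs shaker 64.16 tilt 0.48 F shaker [0.4 0.6] 0.07200856701018543 gap 0.20575381558451708
   tool x at phi 64.2 r along x 12.9 d 24.3 (want 16, 16.9 touching) q6 1.98 |F| tool x,y [0.7 0.1]
t 19.70 shaker xy mm [ -6.1 107.1] z-plat 23.42266998755568 toolx yaw vs shaker 64.1 tilt 0.11 F shaker [-0.8  0.5] -0.39511489474263606 gap 0.04701205274307623
   tool x at phi 64.1 r along x 16.3 d 14.7 (want 16, 16.9 touching) q6 1.99 |F| tool x,y [ 0.1 -0.9]
[[ 82  79  77  70  68  63  63  61  63  58  56  63 116 142 143 141 142 141
  141 142]
 [ 72  65  68  66  66  67  67  68  63  55  50  47  88 128 142 142 140 138
  143 140]
 [ 68  66  69  65  63  65  60  57  58  58  47  51  59 118 145 146 141 139
  140 141]
 [ 59  59  65  65  88  91  58  51  59  55  51  49  51 129 165 169 166 163
  153 138]
 [ 62  64  81  92 115 131 102  50  54  58  56  50  54 106 158 175 169 162
  162 167]
 [ 70 106 126 128 136 144 125  90  60  54  58  51  48  65 116 159 154 123
  145 168]
 [143 132 141 142 143 142 141 129 114  93  85  83  71  55  71 113 1
[... 423 characters left out ...]
 142 143
  141 143]
 [175 177 166 162 175 173 170 163 151 146 144 142 140 141 140 140 141 144
  141 141]
 [175 168 139 133 167 178 178 177 172 172 164 160 153 142 140 140 142 142
  140 142]
 [172 171 149 135 163 176 176 177 176 176 175 174 173 168 162 154 149 146
  140 143]
 [176 174 169 166 171 173 174 175 175 177 176 178 178 179 169 166 171 170
  164 151]
 [177 180 178 175 178 175 176 172 174 175 174 176 178 159 123 155 179 177
  177 173]
 [176 177 176 176 178 178 177 178 176 173 174 175 174 154 120 153 177 176
  177 177]
 [163 175 177 176 178 178 178 177 178 178 178 177 175 169 163 168 175 177
  176 177]
 [156 175 176 177 176 176 176 179 179 177 178 180 180 176 176 175 173 174
  174 173]]
```

The front wing tip at top px (299,200), against the hub at (293,195), puts the engaged wing near 60–65°, as expected. Now stroke 2.

```bash
python3 -m jog '2.2 2.4 1 8;2.2 2.4 0 8;2.2 2.4 0 8;2.2 2.4 0 8;2.2 2.4 0 8' >/dev/null; python3 st.py;python3 -m jog '2.2 2.4 0 8;2.2 2.4 0 8;2.2 2.4 0 8;2.2 2.4 0 8;0 0 0 0' >/dev/null; python3 st.py; python3 -m jog '1.1 1.2 0 4;1.1 1.2 0 4;0 0 0 0' >/dev/null; python3 st.py
```

```text
t 20.25 shaker xy mm [  9.2 107.1] z-plat 22.285118859812684 toolx yaw vs shaker 23.79 tilt 0.03 F shaker [-2.1  0.7] 0.6576461952725496 gap -0.04682578167655501
   tool x at phi 23.8 r along x 16.9 d 15.6 (want 16, 16.9 touching) q6 1.3 |F| tool x,y [-1.6 -1.5]
t 20.75 shaker xy mm [20.2 99.8] z-plat 22.247782457584503 toolx yaw vs shaker -7.89 tilt 0.1 F shaker [-0.1  0.6] 0.6566439139224827 gap 0.32992038262740586
   tool x at phi -7.9 r along x 18.2 d 16.4 (want 16, 16.9 touching) q6 0.77 |F| tool x,y [-0.2 -0.5]
t 21.05 shaker xy mm [21.9 97.1] z-plat 22.202958763965285 toolx yaw vs shaker -15.73 tilt 0.1 F shaker [-0.5  2.2] 0.0672568347038075 gap -0.3130773810573906
   tool x at phi -15.7 r along x 18.1 d 16.6 (want 16, 16.9 touching) q6 0.64 |F| tool x,y [-1.1 -2. ]
```

```bash
python3 -m jog '1.1 1.2 0 4;1.1 1.2 0 4;0 0 0 0' >/dev/null; python3 st.py; python3 -m jog '1.1 1.2 0 4;1.1 1.2 0 4;0 0 0 0' >/dev/null; python3 st.py; python3 -m jog '1.1 1.2 0 4;1.1 1.2 0 4;0 0 0 0' >/dev/null; python3 st.py
```

```text
t 21.35 shaker xy mm [23.2 94.1] z-plat 22.111275077636616 toolx yaw vs shaker -23.71 tilt 0.08 F shaker [-0.4  2. ] 0.49308964132514355 gap -0.029518607944766146
   tool x at phi -23.7 r along x 18.0 d 16.7 (want 16, 16.9 touching) q6 0.51 |F| tool x,y [-1.2 -1.7]
t 21.65 shaker xy mm [24.1 90.9] z-plat 22.037708790295383 toolx yaw vs shaker -31.7 tilt 0.07 F shaker [0.9 1.7] 1.2361614082603365 gap 0.07712374210884967
   tool x at phi -31.7 r along x 17.9 d 16.8 (want 16, 16.9 touching) q6 0.37 |F| tool x,y [-0.1 -2. ]
t 21.95 shaker xy mm [24.5 87.6] z-plat 21.982610471714246 toolx yaw vs shaker -39.69 tilt 0.06 F shaker [0.5 0.8] 1.7336209303877457 gap -0.20666435704628128
   tool x at phi -39.7 r along x 17.8 d 16.9 (want 16, 16.9 touching) q6 0.24 |F| tool x,y [-0.1 -0.9]
```

```bash
python3 -m jog '0.6 0.6 0 2;0.6 0.6 0 2;0 0 0 0' >/dev/null; python3 st.py; python3 -m jog '0.3 1 0 2;0 0 0 0' >/dev/null; python3 st.py;  python3 -m jog '0 1 0 0;0 0 0 0' >/dev/null; python3 st.py
```

```text
t 22.25 shaker xy mm [24.6 86. ] z-plat 21.938821740383013 toolx yaw vs shaker -43.69 tilt 0.05 F shaker [0.9 1.5] 1.3621390197997243 gap 0.039071211239273596
   tool x at phi -43.7 r along x 17.8 d 17.0 (want 16, 16.9 touching) q6 0.17 |F| tool x,y [-0.4 -1.7]
t 22.45 shaker xy mm [24.4 85. ] z-plat 21.997671501607734 toolx yaw vs shaker -45.72 tilt 0.08 F shaker [2.2 1.3] 1.1750429748534161 gap -0.08297904817124084
   tool x at phi -45.7 r along x 17.7 d 16.8 (want 16, 16.9 touching) q6 0.13 |F| tool x,y [ 0.6 -2.5]
t 22.65 shaker xy mm [24.1 84.9] z-plat 22.105483039871572 toolx yaw vs shaker -45.79 tilt 0.17 F shaker [3.5 2.4] 1.2401431499103976 gap -0.02464651827417108
   tool x at phi -45.8 r along x 17.6 d 16.5 (want 16, 16.9 touching) q6 0.13 |F| tool x,y [ 0.7 -4.2]
```

```bash
python3 -m jog '0 1 0 0;0 0 0 0' >/dev/null; python3 st.py; python3 -m jog '0 1 0 0;0 0 0 0;0 0 0 0' >/dev/null; python3 st.py
```

```text
t 22.85 shaker xy mm [24.  84.7] z-plat 22.21829130385594 toolx yaw vs shaker -45.82 tilt 0.28 F shaker [4.5 3. ] 0.3767249079151437 gap -0.25039940073977673
   tool x at phi -45.8 r along x 17.6 d 16.4 (want 16, 16.9 touching) q6 0.13 |F| tool x,y [ 1.  -5.3]
t 23.15 shaker xy mm [24.  84.7] z-plat 22.318937339941847 toolx yaw vs shaker -45.81 tilt 0.38 F shaker [5.7 5.7] -0.005309318328536733 gap -0.2961587586467031
   tool x at phi -45.8 r along x 17.7 d 16.2 (want 16, 16.9 touching) q6 0.13 |F| tool x,y [-0.1 -8. ]
```

The screw is at a firm stop: 8 N and no motion. I'll back off, rise, move clear to the rear and check with the cameras.

```bash
python3 -m jog '0 -7 0 0;0 -5 -10 0;0 0 -40 0;0 0 -50 0;0 0 -50 0' >/dev/null; python3 -m jog '35 -35 -10 0;35 -35 0 0;35 -35 0 0;0 0 0 0;0 0 0 0' >/dev/null; python3 st.py
python3 - <<'E'
from h import *
im=[ctrl.capture(n) for n in('top','side')]
for n,i in zip('ts',im): cv2.imwrite(f'pics/{n}_w3.png',i[...,::-1])
a=cv2.resize(im[0][150:240,265:355],(450,450),interpolation=cv2.INTER_CUBIC);b=cv2.resize(im[1][165:240,285:343],(348,450),interpolation=cv2.INTER_CUBIC)
cv2.imwrite('pics/c6.png',cv2.convertScaleAbs(np.hstack([a,b])[...,::-1],alpha=1.3))
E
```

```text
t 24.15 shaker xy mm [178.   87.9] z-plat 177.6935759451361 toolx yaw vs shaker -45.97 tilt 0.43 F shaker [-2.2 -0.2] 1.2368407885934651 gap 0.21486210008349324
   tool x at phi -46.0 r along x 122.4 d 129.3 (want 16, 16.9 touching) q6 0.26 |F| tool x,y [-1.4  1.7]
```

View pics/c6.png

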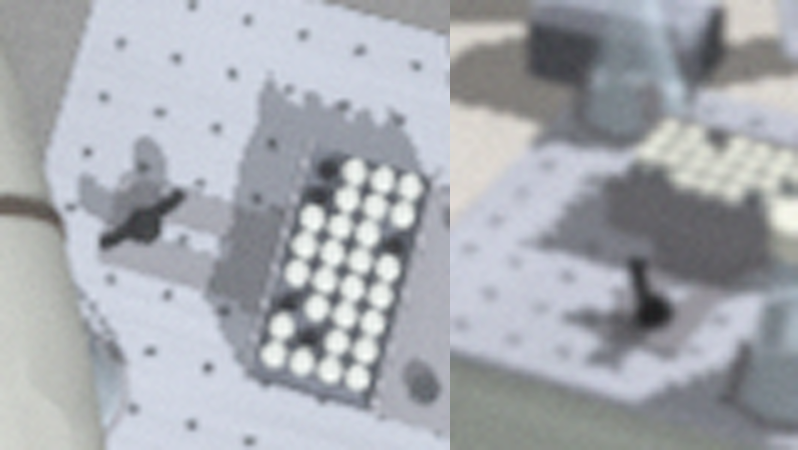

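The wing tips at crop (181,194) and (104,245) put the wing about −40° from shaker x. Home is −41°, i.e. q ≈ 7.0. Next I'll compute that angle and overlay the expected tight bracket, rack and wing outlines.

Run:
```python
from h import *
y=np.radians(-16.2);R=np.array([[np.cos(y),-np.sin(y)],[np.sin(y),np.cos(y)]]); c=np.array([.547,-.0255])
a,b=[onz('top',265+u/5,150+v/5,.158) for u,v in((181,194),(104,245))]; d=a-b
print('wing vs shaker',np.degrees(np.arctan2(d[1],d[0]))+16.2,'home',np.degrees(-7.0)+360, 'len',np.linalg.norm(d))
im=cv2.imread('pics/t_w3.png')[150:240,265:355]; im=cv2.convertScaleAbs(cv2.resize(im,(600,600),interpolation=cv2.INTER_CUBIC),alpha=1.3)
k=600/90
def poly(P,z,col):
    q=np.array([(proj('top',np.r_[c+R@np.array(p)/1e3,.125+z/1e3])-[265,150]+.5)*k for p in P]).astype(np.int32); cv2.polylines(im,[q],True,col,1)
poly([(-63,9),(63,9),(63,-57),(-63,-57)],28,(0,0,255))
poly([(-65,9),(65,9),(65,12),(-65,12)],40,(0,160,0))
poly([(-25,12),(25,12),(25,106),(-25,106)],3,(255,0,0))
cv2.imwrite('pics/c7.png',im)
# rack yaw from tube caps: principal direction of nearest-neighbour vectors
t=cv2.imread('pics/t_w3.png'); g=cv2.resize(t.min(2)[175:235,310:355],None,fx=8,fy=8,interpolation=cv2.INTER_CUBIC)
k_,l,st,ce=cv2.connectedComponentsWithStats((g>190).astype(np.uint8)); P=[onz('top',310+(ce[i,0]+.5)/8-.5,175+(ce[i,1]+.5)/8-.5,.167)[:2] for i in range(1,k_) if 200<st[i,4]<2000]
L=(np.array(P)-c)@R; V=(L[:,None]-L[None]).reshape(-1,2); n=np.linalg.norm(V,axis=1); V=V[(n<.06)&(n>.005)&(V[:,0]>3*abs(V[:,1]))]
print(len(P),'rack yaw err deg',np.degrees(np.median(np.arctan2(V[:,1],V[:,0]))),'cap y range mm',L[:,1].min()*1e3,L[:,1].max()*1e3,'mid',(L[:,1].min()+L[:,1].max())*500)
```

```text
wing vs shaker -39.98431229623816 home -41.07045659157626 len 0.04895745508493396Traceback (most recent call last):
  File "<stdin>", line 16, in <module>
ValueError: operands could not be broadcast together with shapes (0,) (2,)
```

View pics/c7.png

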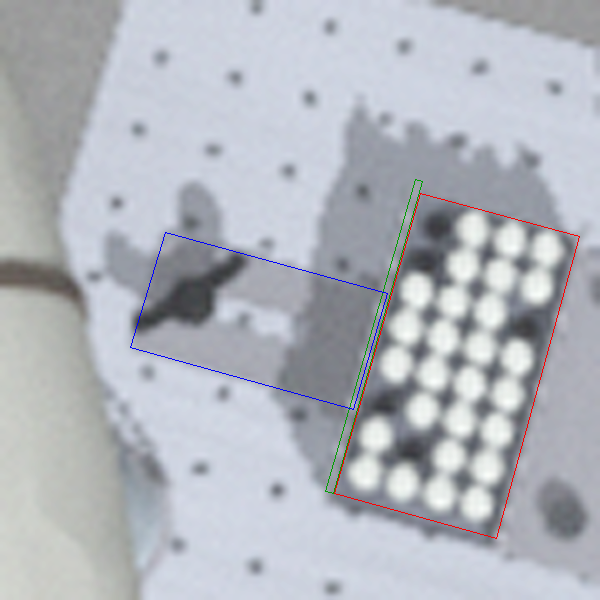

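The overlay matches: the rack lies square on its expected outline, the wall and foot outlines fit a travel of about 40 mm, and the wing is at −40° against −41.1° at home. The arm is clear, so I'll hand in.

```bash
python3 -m jog '0 0 0 0;0 0 0 0;0 0 0 0' >/dev/null; python3 st.py | head -1; python3 -c "
from bench import ctrl;print(ctrl.hand_in())"
```

```text
t 24.55 shaker xy mm [177.5  89. ] z-plat 183.31135283656312 toolx yaw vs shaker -45.86 tilt 0.11 F shaker [0.4 0.7] -0.02776390895427143 gap 0.30996164260771336
the job is handed in; nothing more can be done
None
```

I pushed the bracket up against the rack with the closed fingertips and turned the wing screw home in two clockwise strokes. I then moved the arm clear and handed in at about 24.6 s.

**Last checks:**
- **Bracket and rack:** the bracket stopped dead under a 13–16 N push, at the place expected for 40 mm of travel. The final top picture, with the expected outlines drawn over it, shows the rack square against the fence and the bracket tight against the rack.
- **Wing screw:** it met a firm stop at about 8 N. The wing measured −40.0° from the shaker's x axis, and home is −41.1°, so the screw is at about 6.98 of 7.0 rad.
- **Robot:** it was touching nothing at hand-in. I never touched the flasks or the other things on the bench, but I did not measure their positions afterwards.

**What disagreed or failed:**
- **Fingertip height:** the tips sat about 33.6 mm above the reported tool height. The side camera showed this and touching the platform confirmed it, so I corrected all heights for it.
- **Bracket contact:** I felt the bracket about 16 mm later than I expected if it had started fully back. Either it started partly forward or its friction was lost in the force noise.
- **Rack angle:** the numeric check of the rack's angle from its tube caps failed with a script error, so squareness rests on the overlay picture.

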